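Shut the guarded valve with its setting key

TASK

Stand the fork key that lies on the table upright on its fork end and let go of it, then take it again from above by its handle. Put it down through the round guard opening of the valve box so that its fork straddles the sunken bar knob, and with the key turn the knob clockwise as far as it goes. Leave the key standing fully down on the knob, and do not disturb the things around or touch the knob with the fingers.

Things in the scene. Friction and masses are not known exactly. Their poses are not given: they have to be found in the camera images.
- key: Loose fork key, 0.22 kg, 130 mm long. Origin: centre of its fork end's face; +z runs to the handle end. Octagonal steel head 44 mm across flats, z 0-36; steel shank 24 (x) by 20 mm (y), z 36-96; black handle 44 (x) by 20 mm (y), z 96-130. A slot 18 mm wide (y), 16 deep, crosses the fork end along x, open at both ends. Starts lying, axis level at z = 22 mm, y level, handle toward the robot.
- key_handle (a point): Middle of the key's black handle, on the key's axis 113 mm from the fork end (17 mm below the end face). Axes as the key's; grip across the 20 mm thickness (key y). The key stands steadily on its fork end; upright, a half turn about z makes no difference to its fit.
- valve_box: Fixed grey box, 130 mm (x) by 126 mm (y), 72 mm high, with an aluminium guard plate on top, 6 mm thick. Origin: centre of the underside, on the table; z up. In the plate's middle is a round guard opening, 64 mm diameter; the knob lies in the well below, on the same axis. Brass pipe stubs stick out 22 mm at its +y and -y sides.
- knob: Brass bar of the knob, 36 mm long (x), 12 mm thick (y), 14 mm high. Origin: on the knob's axis, on top of the knob's steel disc (56 mm diameter), 26 mm above the table, 46 mm below the guard plate's top; the foot of the seated key rests at this height. The frame turns with the knob; z up.
- knob_turn (a joint): Turn of the knob in rad, growing clockwise seen from above; starts between 0.1 and 0.4, firm end stop at 1.4. Light friction (about 0.06 N m), stays where it is left. The fork has about 0.17 rad of play on the bar.
- flux_jar: Bystander: closed clear jar, 54 mm diameter, 57 mm high, standing; origin at the underside's centre.
- tape_ring: Bystander: roll of tape lying flat near the middle of the table, 65 mm diameter, 18 mm high; origin at the underside's centre.
- tea_mug: Bystander: glass mug with a stirrer, 83 by 117 mm, 162 mm high over the stirrer, standing; origin at the underside's centre.

How it is judged:
By the outcome, as a careful person would: the job done as asked, in the order asked, and still so for the second after the job is handed in, with the robot touching nothing.
It also fails if it takes over 66 s, if anything falls off the work surface, if the arm or the gripper's body presses on something with over 40 N, if the wrist force passes 120 N, or if a joint passes its speed limit or range.

ROBOT

A 7-joint arm with a two-finger parallel gripper is mounted at the origin on a cart in front of the work surface, level with it; the furniture and walls round the work are solid. World frame = base frame: x ahead of the robot, y to its left, z up, the work surface at z = 0. Lengths are in m, angles in rad, forces in N, time in s.
With the tool pointing down it reaches from about 0.4 to 0.9 m from the base axis. Payload 5.6 kg.
Tool frame: the origin (TCP) lies at the very end of the fingers, on their centre line; the grasp point (between the pads) lies 19 mm behind it; z points along the fingers, y is the line along which they close (so a half turn about z gives the same grasp; the last joint's range is limited). The gripper opens to 92 mm and grips with 3 to 60 N. Pads are 20 mm wide; open, the fingers measure 128 mm over their backs; the gripper's body (75 mm by 189 mm) begins 69 mm behind the grasp point.
Start: joints at [-1.183, 0.468, -0.012, 1.603, 0.006, 1.071, -0.056], TCP at [0.271, 0.591, 0.215] pointing down, gripper open.
Joint ranges: [-2.53, 2.53], [-0.31, 2.02], [-1.57, 1.55], [0.28, 2.44], [-1.29, 4.43], [0.15, 1.84], [-2.92, 2.92]. Speed limits (rad/s): [2.57, 2.57, 3.14, 3.14, 3.14, 3.14, 3.14].

INTERFACE

Orientations are given as a unit quaternion [x, y, z, w].
In Python, from station import telemetry, cams, workorder, models gives the robot as it stands. The module is installed in compiled form; this text tells all that it offers.
- The arm moves only by the tool step_arm, never from a script. Its argument "commands" is a list of rows, each a list of 4 numbers: the shift along the tool's x, y, z scaled (see below), then the turn about the tool's z scaled (see below). In form: [[dx, dy, dz, turn], ...]. A call has 1 to 5 rows; each row is the pose to reach, as a shift and turn from the pose commanded when the call began, along the tool's axes at that moment, turning the shorter way round; what a row does not reach only later rows make up. The controller multiplies each number of a shift by 0.3 m and each number of a turn by 360 degrees. A row lasts 1/10 s, in which the tool goes at most 50 mm and 8.59 degrees, less where a joint would pass 70% of its speed; a pose out of reach is approached as far as the arm can. A call with a number of a shift or a turn outside -1 to 1 is refused whole. A call with a gripper value outside its range is refused whole. "gripper" is the opening, from -1 (shut) to 1 (fully open), set as the call begins (left out, the last holds). The fingers move at their own pace and stop on an object; "grip_force" is the grip in N (left out, the last holds). Time passes only in rows, so rows that repeat a pose let the fingers close. It gives the time, the measured TCP pose, the force, the opening and the grip force at its end, in the units of the state.
- telemetry.get_state(): the state, without advancing time (a new reading comes with each control period).
- cams.snapshot(name): name is "scene" or "top" or "wrist"; returns a dict with "pixels" (384x512x3 uint8, blue, green, red), "intrinsics" (3x3 intrinsics, pixels), "T" (4x4, takes a point from camera to world coordinates). Camera axes: x right, y down, z forward; pixel columns grow to the right and rows downward; lengths in m; the calibration is good to about 2 mm. A picture is of the moment at which its call begins. There is no depth.
- workorder.hand_in(): hands the job in; it is judged then, once.
Trained networks look in the newest picture that a camera, given by its name, has taken for a name from the list of things; names that differ only in an ending like _2 or _b are one class to them, and where a whole thing is asked for, a point or a joint stands for the part that bears it (a point fixed in the world has none). Each returns a list of dicts, best first, with "conf" (0 to 1); they miss things now and then, are a little off and sometimes report something else, mostly with a low value. They report only what shows in the picture. A call takes as long as a camera call.
- models.search_frame(target, camera): "uv" ([column, row] in pixels, amid what is visible of it).
- models.pinpoint(target, camera): "uv" ([column, row] in pixels: a listed point, or the origin of a listed thing).
The state is a dict: "time_s": time; "q": joint angles; "joint_vel": joint speeds; "tau": joint torques, N m; "eef_pos": TCP position; "tool_rot": TCP orientation; "force": force on the tool from outside, world axes, zero at the start; "ft_torque": the same for the moment, N m; "gripper_width": finger opening in m; "gripper_force": force on a finger pad.
Only numpy, scipy, OpenCV 4.12 (cv2) and the standard library are available. Lean on these libraries where they do the work, as an engineer would, in place of code of your own. Each camera call takes 0.05 s, during which the arm holds its last target. There are 200 camera calls.

## Working session

There is one attempt and no reset: what is moved stays moved. The work goes in short steps, Python scripts to look and compute and a tool call to move; the robot and the scene stay as the last step left them, time stands still between calls to the robot, and variables do not carry over. Pictures are saved under pics/ and viewed, at most 10 in all, crops included, and the job is handed in when it is done.

Besides the shell and the picture viewer there is one more tool, called after "Emit:" by a JSON object that holds its "method" and its "body", one argument or row to a line. step_arm: Moves the arm, as the interface text tells. Shifts and turns lie within -1 to 1; 1 stands for 0.3 m of shift or 360 degrees of turn. Its arguments: {"type":"object","properties":{"commands":{"type":"array","items":{"type":"array","items":{"type":"number","minimum":-1,"maximum":1}}},"gripper":{"type":"number"},"grip_force":{"type":"number"}},"required":["commands"]}

```bash
mkdir -p pics
cat > h.py <<'E'
from station import telemetry, cams, workorder, models
import numpy as np, cv2
def snap(n,f=None):
    s=cams.snapshot(n)
    if f: cv2.imwrite('pics/'+f,s['pixels'])
    return s
def ray(s,uv):
    K=np.array(s['intrinsics']);T=np.array(s['T'])
    d=T[:3,:3]@np.linalg.solve(K,[uv[0],uv[1],1.]);return T[:3,3],d/np.linalg.norm(d)
def onz(s,uv,z):
    o,d=ray(s,uv);return o+d*(z-o[2])/d[2]
def tri(rs):
    A=np.zeros((3,3));b=np.zeros(3)
    for o,d in rs:
        P=np.eye(3)-np.outer(d,d);A+=P;b+=P@o
    p=np.linalg.solve(A,b)
    return p,[np.linalg.norm((np.eye(3)-np.outer(d,d))@(p-o)) for o,d in rs]
def proj(s,p):
    T=np.array(s['T']);c=T[:3,:3].T@(np.array(p)-T[:3,3]);u=np.array(s['intrinsics'])@c;return u[:2]/u[2]
E
python3 - <<'E'
from h import *
np.set_printoptions(precision=4,suppress=True)
S={c:snap(c,f'{c}0.png') for c in('scene','top','wrist')}
cv2.imwrite('pics/both.png',np.hstack([cv2.resize(S['scene']['pixels'],(400,300)),cv2.resize(S['wrist']['pixels'],(400,300))]))
for t in['key','key_handle','valve_box','knob','flux_jar','tape_ring','tea_mug']:
    rs=[]
    for c in S:
        L=models.pinpoint(t,c)
        print(t,c,[(np.round(x['uv'],1).tolist(),round(x['conf'],2)) for x in L[:2]])
        if L and L[0]['conf']>.4: rs.append(ray(S[c],L[0]['uv']))
    if len(rs)>1: print('  ->',*tri(rs))
st=telemetry.get_state();print(st['eef_pos'],st['tool_rot'],st['gripper_width'],st['time_s'])
for c in S: print(c,np.array(S[c]['T'])[:3,3])
E
```

```text
key scene [([271.6, 190.7], 0.95)]
key top [([298.0, 187.3], 0.94)]
key wrist []
  -> [ 0.6322 -0.2021  0.0288] [np.float64(0.004904005741934457), np.float64(0.004904005741934422)]
key_handle scene [([305.7, 199.9], 0.73)]
key_handle top [([311.5, 227.5], 0.62)]
key_handle wrist []
  -> [ 0.5372 -0.2305  0.0169] [np.float64(0.0020087661119624826), np.float64(0.0020087661119624896)]
valve_box scene [([147.8, 284.6], 0.9)]
valve_box top [([142.2, 189.0], 0.76)]
valve_box wrist []
  -> [ 0.6462  0.2091 -0.0057] [np.float64(2.1837740071568418e-05), np.float64(2.1837740071496596e-05)]
knob scene []
knob top [([138.7, 185.8], 0.74)]
knob wrist []
flux_jar scene [([206.9, 223.3], 0.59)]
flux_jar top [([227.8, 172.6], 0.69)]
flux_jar wrist []
  -> [ 0.6891 -0.0165 -0.0024] [np.float64(0.004229940536291482), np.float64(0.004229940536291604)]
tape_ring scene [([245.7, 242.4], 0.58)]
tape_ring top [([224.4, 217.0], 0.65)]
tape_ring wrist []
  -> [ 0.5714 -0.0075 -0.0051] [np.float64(0.003974380204352671), np.float64(0.003974380204352715)]
tea_mug scene [([308.6, 179.9], 0.95)]
tea_mug top [([375.7, 195.8], 0.85)]
tea_mug wrist []
  -> [ 0.6148 -0.4083 -0.011 ] [np.float64(0.00235021806556674), np.float64(0.002350218065566383)]
[0.2715 0.5906 0.2146] [0.2138 0.9769 0.     0.    ] 0.09186631649873772 1.2
scene [0.2146 0.5309 0.4375]
top [ 0.4827 -0.1042  0.9006]
wrist [0.1957 0.6245 0.3837]
```

View pics/top0.png

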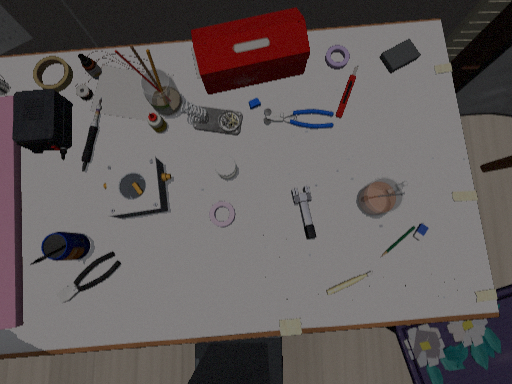

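View pics/both.png

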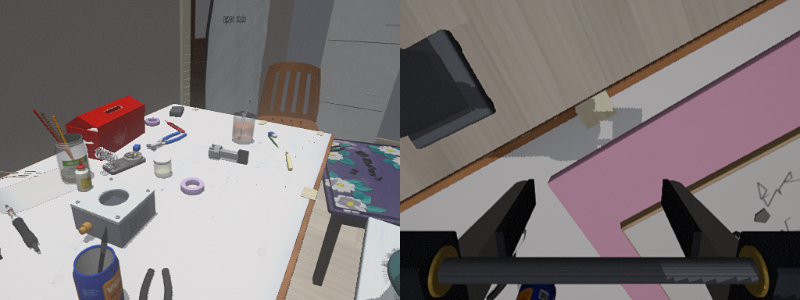

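Emit:
{"method": "step_arm", "body": {
  "commands": [
    [-0.5, -0.5, -0.27, 0],
    [-0.5, -0.5, -0.27, 0],
    [-0.5, -0.5, -0.27, 0],
    [-0.5, -0.5, -0.27, 0],
    [-0.5, -0.5, -0.27, 0]
  ]
}}

```text
time_s: 1.7
eef_pos: [0.3472, 0.3883, 0.2975]
tool_rot: [0.216, 0.976, 0.001, 0.001]
force: [0.7, 0.4, 1.1]
gripper_width: 0.0918
gripper_force: 0.0
```

Emit:
{"method": "step_arm", "body": {
  "commands": [
    [-0.58, -0.58, 0, -0.115],
    [-0.58, -0.58, 0, -0.115],
    [-0.58, -0.58, 0, -0.115],
    [-0.58, -0.58, 0, -0.115],
    [-0.58, -0.58, 0, -0.115]
  ]
}}

```text
time_s: 2.2
eef_pos: [0.4232, 0.1816, 0.296]
tool_rot: [-0.12, 0.993, 0.0, 0.0]
force: [1.0, -0.1, -0.8]
gripper_width: 0.0922
gripper_force: 0.0
```

Emit:
{"method": "step_arm", "body": {
  "commands": [
    [0, -0.67, 0, 0],
    [0, -0.67, 0, 0],
    [0, -0.67, 0, 0],
    [0, -0.67, 0, 0],
    [0, -0.67, 0, 0]
  ]
}}

```text
time_s: 2.7
eef_pos: [0.4703, -0.0189, 0.2963]
tool_rot: [-0.112, 0.994, -0.001, 0.001]
force: [-0.7, 0.2, 0.4]
gripper_width: 0.092
gripper_force: 0.0
```

Emit:
{"method": "step_arm", "body": {
  "commands": [
    [0, -0.67, 0, 0],
    [0, -0.67, 0, 0],
    [0, -0.67, 0, 0],
    [0, -0.67, 0, 0],
    [0, -0.67, 0, 0]
  ]
}}

```text
time_s: 3.2
eef_pos: [0.5161, -0.214, 0.2958]
tool_rot: [-0.113, 0.994, -0.002, -0.0]
force: [-0.6, -0.6, -0.0]
gripper_width: 0.0919
gripper_force: 0.0
```

```bash
cat > look.py <<'E'
from h import *
import sys
np.set_printoptions(precision=4,suppress=True)
f=sys.argv[1]; names=sys.argv[2].split(',')
S={c:snap(c,f'{f}_{c}.png') for c in('scene','top','wrist')}
for t in names:
    rs=[];cs=[]
    for c in S:
        L=models.pinpoint(t,c)
        print(t,c,[(np.round(x['uv'],1).tolist(),round(x['conf'],2)) for x in L[:2]])
        if L and L[0]['conf']>.4: rs.append(ray(S[c],L[0]['uv']))
    if len(rs)>1: p,e=tri(rs);print('  ->',p,np.array(e))
st=telemetry.get_state()
x,y=st['tool_rot'][:2];print(st['eef_pos'],'tooly deg',np.degrees(2*np.arctan2(y,x))-90,st['time_s'],st['q'][6])
E
python3 look.py a key,key_handle
```

```text
key scene [([267.8, 192.0], 0.74)]
key top [([296.5, 187.0], 0.91)]
key wrist [([237.9, 231.6], 0.65)]
  -> [ 0.6371 -0.2013  0.021 ] [0.0017 0.0046 0.0048]
key_handle scene [([308.4, 197.9], 0.63)]
key_handle top [([312.4, 229.8], 0.87)]
key_handle wrist [([238.1, 161.0], 0.98), ([343.7, 281.4], 0.17)]
  -> [ 0.5304 -0.2295  0.0256] [0.0016 0.0027 0.0017]
[ 0.5166 -0.2062  0.2959] tooly deg 103.58615459967766 3.65 2.2639632413974953
```

View pics/a_wrist.png

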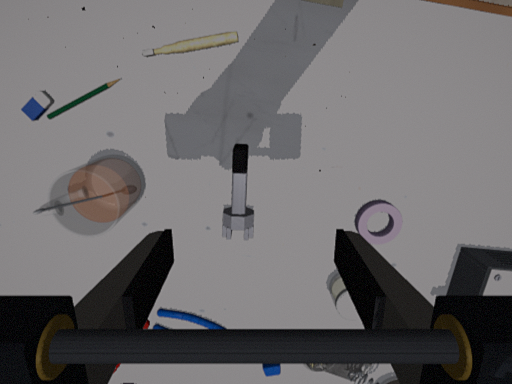

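Run:
```python
from h import *
im=cv2.imread('pics/a_wrist.png')[135:247,200:280]
cv2.imwrite('pics/crop1.png',cv2.resize(im,None,fx=5,fy=5,interpolation=cv2.INTER_CUBIC))
s=cams.snapshot('wrist')
for uv in [(241,147),(240,160),(238,214),(238,235)]: print(uv,onz(s,uv,.044),onz(s,uv,.022))
print(s['T'],s['intrinsics'])
```

```text
(241, 147) [ 0.5084204  -0.22657151  0.044     ] [ 0.51222318 -0.22653699  0.022     ]
(240, 160) [ 0.52526279 -0.224035    0.044     ] [ 0.52994399 -0.22386819  0.022     ]
(238, 214) [ 0.59905958 -0.20995539  0.044     ] [ 0.6075897  -0.20905425  0.022     ]
(238, 235) [ 0.62962529 -0.20302045  0.044     ] [ 0.63974957 -0.20175761  0.022     ]
[[-0.23489158  0.92775568  0.28999197  0.43550804]
 [ 0.97202104  0.22450899  0.0690711  -0.22723332]
 [-0.0010247   0.29810251 -0.95453331  0.46581555]
 [ 0.          0.          0.          1.        ]] [[330.16896104   0.         253.50401418]
 [  0.         330.16896104 192.14478798]
 [  0.           0.           1.        ]]
```

View pics/crop1.png

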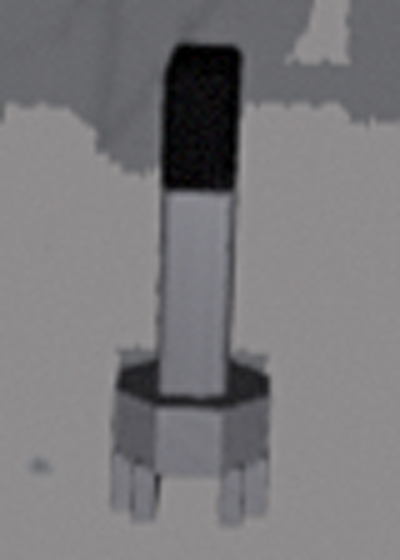

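Emit:
{"method": "step_arm", "body": {
  "commands": [
    [-0.023, -0.068, 0.67, 0.007],
    [-0.023, -0.068, 0.67, 0.007],
    [-0.023, -0.068, 0.67, 0.007],
    [-0.023, -0.068, 0.67, 0.007],
    [-0.023, -0.068, 0.67, 0.007]
  ]
}}

```text
time_s: 4.2
eef_pos: [0.5237, -0.224, 0.0887]
tool_rot: [-0.095, 0.995, 0.002, -0.006]
force: [-0.7, 0.5, -0.2]
gripper_width: 0.092
gripper_force: 0.0
```

```bash
python3 look.py b key_handle
python3 - <<'E'
from h import *
cv2.imwrite('pics/b_w.png',cv2.imread('pics/b_wrist.png')[100:384])
E
```

```text
key_handle scene []
key_handle top []
key_handle wrist [([255.7, 198.8], 0.89)]
[ 0.5298 -0.2261  0.0977] tooly deg 100.96939075693587 4.5 2.3979936161055124
```

View pics/b_w.png

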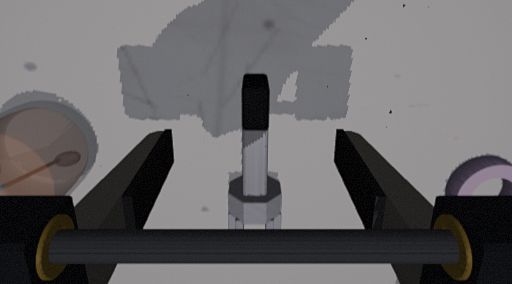

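Run:
```python
from h import *
s=cams.snapshot('wrist')
for uv in [(256,174),(256,183),(256,229),(255.7,198.8)]: print(uv,onz(s,uv,.044),onz(s,uv,.022))
Ta=np.array([[-0.23489158,0.92775568,0.28999197,0.43550804],[0.97202104,0.22450899,0.0690711,-0.22723332],[-0.0010247,0.29810251,-0.95453331,0.46581555],[0,0,0,1]])
sa=dict(T=Ta,intrinsics=s['intrinsics'])
print(tri([ray(sa,(239.8,173)),ray(s,(256,229))]),tri([ray(sa,(238.1,161)),ray(s,(255.7,198.8))]))
```

```text
(256, 174) [ 0.50335275 -0.23120165  0.044     ] [ 0.50889844 -0.23002573  0.022     ]
(256, 183) [ 0.50975661 -0.22994519  0.044     ] [ 0.51593329 -0.22864547  0.022     ]
(256, 229) [ 0.54427974 -0.22317164  0.044     ] [ 0.55385811 -0.22120449  0.022     ]
(255.7, 198.8) [ 0.52130942 -0.22789677  0.044     ] [ 0.52862444 -0.2263952   0.022     ]
(array([ 0.54194056, -0.22200046,  0.04783407]), [np.float64(0.0016494245025362084), np.float64(0.00164942450253613)]) (array([ 5.36431740e-01, -2.25443673e-01, -4.11357320e-04]), [np.float64(0.0006745656798673079), np.float64(0.0006745656798672154)])
```

Emit:
{"method": "step_arm", "body": {
  "commands": [
    [0.01, 0, 0.15, 0],
    [0.01, 0, 0.25, 0],
    [0.01, 0, 0.307, 0],
    [0.01, 0, 0.307, 0],
    [0.01, 0, 0.307, 0]
  ]
}}

```text
time_s: 5.05
eef_pos: [0.5259, -0.2268, 0.0036]
tool_rot: [-0.095, 0.995, -0.0, 0.001]
force: [0.9, -0.6, -0.6]
gripper_width: 0.092
gripper_force: 0.0
```

Emit:
{"method": "step_arm", "body": {
  "commands": [
    [0, 0, 0, 0],
    [0, 0, 0, 0],
    [0, 0, 0, 0],
    [0, 0, 0, 0],
    [0, 0, 0, 0]
  ],
  "gripper": -1,
  "grip_force": 6
}}

```text
time_s: 5.55
eef_pos: [0.5251, -0.2264, 0.0027]
tool_rot: [-0.095, 0.995, -0.0, 0.0]
force: [0.4, -0.4, -0.2]
gripper_width: 0.0539
gripper_force: 0.0
```

Emit:
{"method": "step_arm", "body": {
  "commands": [
    [0, 0, 0, 0],
    [0, 0, 0, 0],
    [0, 0, 0, 0]
  ]
}}

```text
time_s: 5.85
eef_pos: [0.525, -0.2263, 0.0025]
tool_rot: [-0.095, 0.995, -0.0, -0.0]
force: [0.4, -0.2, 0.9]
gripper_width: 0.0302
gripper_force: 0.0
```

Emit:
{"method": "step_arm", "body": {
  "commands": [
    [0, 0, 0, 0],
    [0, 0, 0, 0],
    [0, 0, 0, 0],
    [0, 0, 0, 0]
  ]
}}

```text
time_s: 6.25
eef_pos: [0.5249, -0.2262, 0.0025]
tool_rot: [-0.095, 0.995, 0.0, -0.0]
force: [-0.3, 0.2, 0.5]
gripper_width: 0.0203
gripper_force: 6.0
```

Emit:
{"method": "step_arm", "body": {
  "commands": [
    [-0.01, 0, -0.05, 0],
    [-0.032, 0, -0.095, 0],
    [-0.055, 0, -0.14, 0],
    [-0.087, 0, -0.179, 0],
    [-0.087, 0, -0.179, 0]
  ]
}}

```text
time_s: 6.75
eef_pos: [0.5534, -0.2215, 0.0587]
tool_rot: [-0.096, 0.995, -0.001, 0.002]
force: [1.3, -0.3, 0.2]
gripper_width: 0.0198
gripper_force: 6.0
```

```bash
python3 look.py c key,key_handle
python3 - <<'E'
from h import *
a=cv2.resize(cv2.imread('pics/c_scene.png')[120:300,180:420],(480,360),interpolation=cv2.INTER_CUBIC)
b=cv2.resize(cv2.imread('pics/c_wrist.png'),(320,240))
c=np.zeros((360,800,3),np.uint8);c[:,:480]=a;c[:240,480:]=b
cv2.imwrite('pics/c_both.png',c)
E
```

```text
key scene [([264.2, 192.4], 0.61)]
key top [([297.6, 184.8], 0.61)]
key wrist [([255.2, 331.1], 0.73)]
  -> [ 0.6465 -0.202   0.0164] [0.003  0.0017 0.0027]
key_handle scene [([300.8, 177.1], 0.72)]
key_handle top []
key_handle wrist [([254.3, 257.7], 0.73)]
  -> [ 0.5523 -0.2225  0.0788] [0.0033 0.0033]
[ 0.5502 -0.2217  0.056 ] tooly deg 100.91801096692245 7.2 2.4080863522579623
```

View pics/c_both.png

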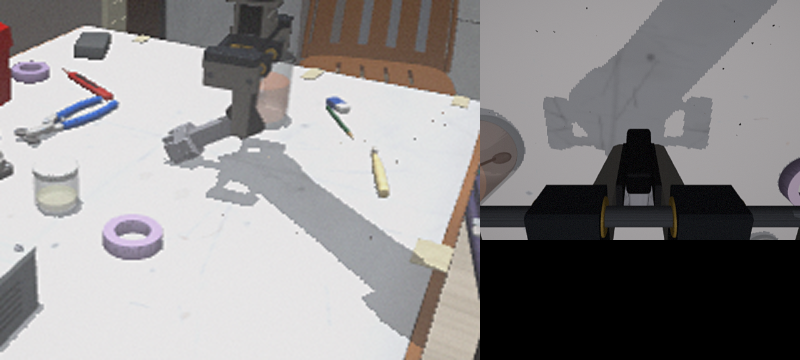

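Emit:
{"method": "step_arm", "body": {
  "commands": [
    [-0.035, 0, -0.035, 0],
    [-0.075, 0, -0.066, 0],
    [-0.118, 0, -0.091, 0],
    [-0.165, 0, -0.111, 0],
    [-0.165, 0, -0.111, 0]
  ]
}}

```text
time_s: 7.7
eef_pos: [0.6026, -0.2107, 0.091]
tool_rot: [-0.097, 0.995, -0.0, 0.002]
force: [1.2, 0.2, -1.3]
gripper_width: 0.0202
gripper_force: 6.0
```

Emit:
{"method": "step_arm", "body": {
  "commands": [
    [-0.047, 0, -0.011, 0],
    [-0.098, 0, -0.019, 0],
    [-0.148, 0, -0.018, 0],
    [-0.198, 0, -0.015, 0],
    [-0.198, 0, -0.015, 0]
  ]
}}

```text
time_s: 8.2
eef_pos: [0.6587, -0.1993, 0.0936]
tool_rot: [-0.097, 0.995, 0.0, 0.0]
force: [0.1, 0.6, -2.3]
gripper_width: 0.0202
gripper_force: 6.0
```

```bash
python3 look.py d key,key_handle
python3 - <<'E'
from h import *
a=cv2.resize(cv2.imread('pics/d_scene.png')[120:300,180:420],(480,360),interpolation=cv2.INTER_CUBIC)
b=cv2.resize(cv2.imread('pics/d_wrist.png'),(320,240))
c=np.zeros((360,800,3),np.uint8);c[:,:480]=a;c[:240,480:]=b
cv2.imwrite('pics/d_both.png',c)
E
```

```text
key scene [([239.8, 184.4], 0.92)]
key top [([142.3, 188.4], 0.73)]
key wrist [([254.0, 280.9], 0.61)]
  -> [ 0.6131 -0.0307  0.1729] [0.0514 0.1683 0.1769]
key_handle scene [([258.9, 158.9], 0.85)]
key_handle top []
key_handle wrist [([256.0, 255.5], 0.7)]
  -> [ 0.6617 -0.199   0.1091] [0.0055 0.0055]
[ 0.6572 -0.2009  0.0943] tooly deg 100.92014868637162 8.65 2.2900938603558125
```

View pics/d_both.png

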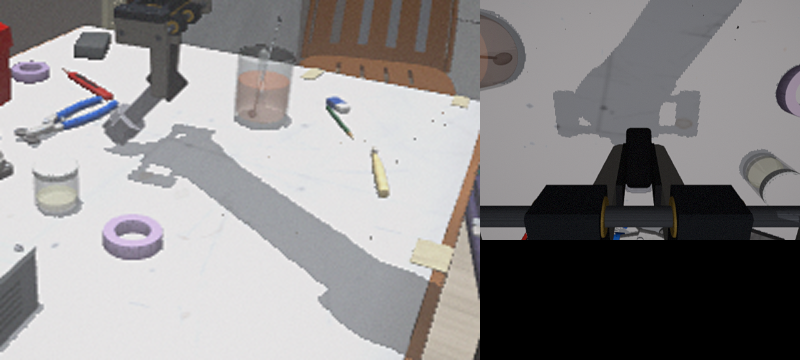

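Emit:
{"method": "step_arm", "body": {
  "commands": [
    [0, 0, 0, 0],
    [0, 0, 0, 0],
    [0, 0, 0, 0],
    [0, 0, 0, 0],
    [0, 0, 0, 0]
  ],
  "grip_force": 3
}}

```text
time_s: 9.15
eef_pos: [0.6576, -0.2008, 0.0943]
tool_rot: [-0.095, 0.995, -0.0, 0.0]
force: [-0.5, 0.1, 0.6]
gripper_width: 0.0199
gripper_force: 3.0
```

```bash
cat > pic.py <<'E'
from h import *
import sys
f=sys.argv[1]
a=cv2.resize(cv2.imread(f'pics/{f}_scene.png')[120:300,180:420],(480,360),interpolation=cv2.INTER_CUBIC)
b=cv2.resize(cv2.imread(f'pics/{f}_wrist.png'),(320,240))
c=np.zeros((360,800,3),np.uint8);c[:,:480]=a;c[:240,480:]=b
cv2.imwrite(f'pics/{f}_both.png',c)
E
python3 look.py e key,key_handle;python3 pic.py e
```

```text
key scene [([250.1, 194.2], 0.68)]
key top []
key wrist [([258.2, 242.1], 0.68)]
  -> [ 0.693  -0.1921  0.0064] [0.0049 0.0049]
key_handle scene [([262.7, 162.3], 0.65)]
key_handle top []
key_handle wrist [([255.8, 254.7], 0.81)]
  -> [ 0.6581 -0.2011  0.1038] [0.0014 0.0014]
[ 0.6576 -0.2007  0.0942] tooly deg 100.94889186922578 9.6 2.2900620518521553
```

View pics/e_both.png

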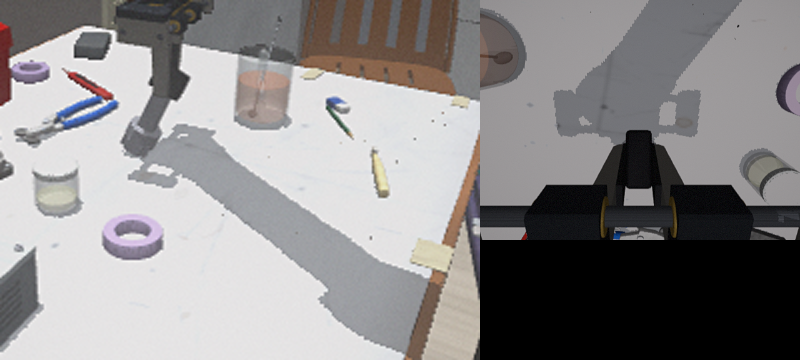

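Emit:
{"method": "step_arm", "body": {
  "commands": [
    [-0.03, 0, -0.004, 0],
    [-0.06, 0, -0.006, 0],
    [-0.09, 0, -0.006, 0],
    [-0.12, 0, -0.004, 0],
    [-0.147, 0, 0.001, 0]
  ]
}}

```text
time_s: 10.1
eef_pos: [0.702, -0.1921, 0.0937]
tool_rot: [-0.096, 0.995, -0.0, 0.0]
force: [0.3, -0.2, 1.9]
gripper_width: 0.0202
gripper_force: 3.0
```

Emit:
{"method": "step_arm", "body": {
  "commands": [
    [0, 0, 0.005, 0],
    [0, 0, 0.01, 0],
    [0, 0, 0.01, 0]
  ]
}}

```text
time_s: 10.4
eef_pos: [0.7011, -0.1923, 0.0911]
tool_rot: [-0.095, 0.995, -0.0, 0.0]
force: [0.9, 1.1, 3.6]
gripper_width: 0.02
gripper_force: 3.0
```

```bash
python3 look.py f key,key_handle;python3 pic.py f; python3 -c "
from h import *
s=telemetry.get_state();print(s['force'],s['ft_torque'])"
```

```text
key scene [([246.0, 193.6], 0.97)]
key top []
key wrist [([254.1, 192.8], 0.57)]
  -> [ 0.7004 -0.1932  0.0023] [0.0017 0.0017]
key_handle scene [([244.7, 154.9], 0.68)]
key_handle top []
key_handle wrist [([256.7, 259.3], 0.63)]
  -> [ 0.7024 -0.1911  0.1142] [0.0041 0.0041]
[ 0.7009 -0.1923  0.091 ] tooly deg 100.94846857938316 10.85 2.2552974728809434
[0.73809171 0.95141623 4.49908784] [ 0.22531175 -0.20834693 -0.01905829]
```

View pics/f_both.png

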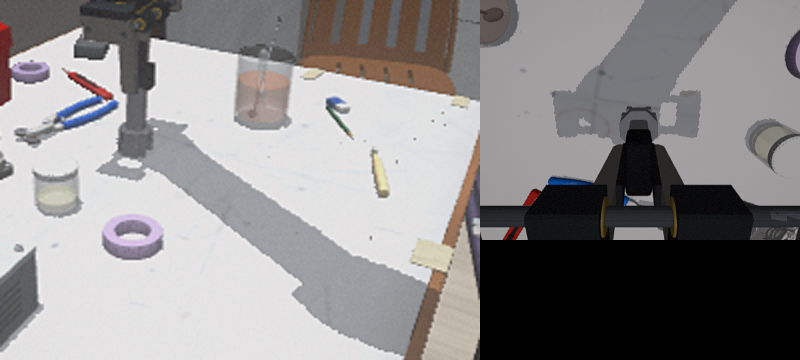

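Emit:
{"method": "step_arm", "body": {
  "commands": [
    [0, 0, 0, 0],
    [0, 0, 0, 0],
    [0, 0, 0, 0],
    [0, 0, 0, 0],
    [0, 0, 0, 0]
  ],
  "gripper": 1
}}

```text
time_s: 11.35
eef_pos: [0.7006, -0.1924, 0.0905]
tool_rot: [-0.095, 0.995, -0.0, -0.0]
force: [-0.2, -0.9, -0.2]
gripper_width: 0.0582
gripper_force: 0.0
```

Emit:
{"method": "step_arm", "body": {
  "commands": [
    [0, 0, 0, 0],
    [0, 0, 0, 0],
    [0, 0, 0, 0],
    [0, 0, 0, 0]
  ]
}}

```text
time_s: 11.75
eef_pos: [0.7008, -0.1923, 0.0908]
tool_rot: [-0.095, 0.995, -0.0, 0.0]
force: [0.3, 0.2, -0.3]
gripper_width: 0.0901
gripper_force: 0.0
```

Emit:
{"method": "step_arm", "body": {
  "commands": [
    [0, 0, -0.1, 0],
    [0, 0, -0.25, 0],
    [0, 0, -0.4, 0],
    [0, 0, -0.4, 0],
    [0, 0, -0.4, 0]
  ]
}}

```text
time_s: 12.25
eef_pos: [0.7014, -0.1926, 0.2124]
tool_rot: [-0.095, 0.995, -0.0, 0.001]
force: [-0.3, -0.1, 0.5]
gripper_width: 0.0917
gripper_force: 0.0
```

```bash
python3 look.py g key,key_handle,knob,valve_box
python3 - <<'E'
from h import *
s=snap('wrist')
for k in range(2):
    pass
im=s['pixels'];g=cv2.cvtColor(im,cv2.COLOR_BGR2GRAY)
print('proj expected handle top',proj(s,[.7004,-.1925,.13]))
u,v=proj(s,[.7004,-.1925,.13]).astype(int)
m=(g<35).astype(np.uint8);n,l,st,c=cv2.connectedComponentsWithStats(m)
for i in range(1,n):
    if st[i,4]>60: print(st[i],c[i])
E
```

```text
key scene [([244.3, 192.3], 0.88)]
key top []
key wrist [([253.3, 161.1], 0.93)]
  -> [ 0.7005 -0.1919  0.006 ] [0.0056 0.0056]
key_handle scene [([248.5, 158.2], 0.82)]
key_handle top []
key_handle wrist [([253.1, 191.5], 0.96)]
  -> [ 0.699  -0.1945  0.1077] [0.0019 0.0019]
knob scene []
knob top [([135.9, 189.2], 0.65), ([142.5, 192.1], 0.41)]
knob wrist []
valve_box scene [([149.6, 284.0], 0.79), ([245.5, 243.0], 0.47)]
valve_box top [([139.7, 188.4], 0.7), ([227.5, 173.6], 0.22)]
valve_box wrist []
  -> [ 0.6438  0.2113 -0.0003] [0.0039 0.0039]
[ 0.7008 -0.1924  0.2108] tooly deg 100.94850297709169 13.0 2.213769257045902
proj expected handle top [255.40229267 198.11949969]
[ 242  161   25   60 1368] [253.7002924  190.30628655]
[    0   229   512   155 32791] [259.82879449 328.4302705 ]
[185 233  57  23  88] [213.23863636 242.72727273]
[292 296  22  10 139] [302.30935252 300.49640288]
[394 352  58   3  89] [422.4494382  352.86516854]
```

Emit:
{"method": "step_arm", "body": {
  "commands": [
    [-0.096, 0.67, -0.08, 0],
    [-0.096, 0.67, -0.08, 0],
    [-0.096, 0.67, -0.08, 0],
    [-0.096, 0.67, -0.08, 0],
    [-0.096, 0.67, -0.08, 0]
  ]
}}

```text
time_s: 13.55
eef_pos: [0.6912, 0.021, 0.2352]
tool_rot: [-0.101, 0.995, 0.003, 0.001]
force: [0.5, 1.1, 0.2]
gripper_width: 0.0922
gripper_force: 0.0
```

Emit:
{"method": "step_arm", "body": {
  "commands": [
    [-0.096, 0.67, -0.08, 0],
    [-0.096, 0.67, -0.08, 0],
    [-0.096, 0.67, -0.08, 0],
    [-0.096, 0.67, -0.08, 0],
    [-0.096, 0.67, -0.08, 0]
  ]
}}

```text
time_s: 14.05
eef_pos: [0.6795, 0.2233, 0.2588]
tool_rot: [-0.101, 0.995, 0.002, 0.0]
force: [0.7, 0.5, -0.6]
gripper_width: 0.0919
gripper_force: 0.0
```

```bash
python3 look.py k knob,valve_box
python3 - <<'E'
from h import *
s=snap('wrist','k2.png');np.save('k2T.npy',s['T'])
im=s['pixels'];p=proj(s,[.645,.21,.035]);print(p,s['T'])
u,v=p.astype(int);c=im[max(v-90,0):v+90,u-90:u+90]
cv2.imwrite('pics/kcrop.png',cv2.resize(c,(600,600*c.shape[0]//c.shape[1]),interpolation=cv2.INTER_CUBIC))
hsv=cv2.cvtColor(im,cv2.COLOR_BGR2HSV);m=cv2.inRange(hsv,(8,110,60),(30,255,255))
n,l,st,ce=cv2.connectedComponentsWithStats(m)
for i in range(1,n):
    if st[i,4]>40:
        pts=np.argwhere(l==i)[:,::-1].astype(np.float32);print(st[i],ce[i],cv2.minAreaRect(pts))
E
```

```text
knob scene []
knob top [([139.2, 187.4], 0.7), ([226.5, 173.2], 0.68)]
knob wrist [([253.9, 126.8], 0.9)]
  -> [0.6428 0.2058 0.0276] [0.0018 0.0018]
valve_box scene [([148.3, 283.0], 0.65)]
valve_box top [([138.7, 187.7], 0.88), ([374.5, 193.8], 0.3)]
valve_box wrist [([255.5, 127.1], 0.68)]
  -> [0.6446 0.2114 0.0027] [0.0031 0.0052 0.0028]
[0.6814 0.2114 0.2588] tooly deg 100.80409868037816 14.5 1.6053093776225285
[259.66209984 131.44433786] [[-0.18747022  0.93765455  0.29267535  0.59943195]
 [ 0.98226878  0.17947603  0.05418847  0.19458372]
 [-0.00171815  0.29764459 -0.9546752   0.42883541]
 [ 0.          0.          0.          1.        ]]
[248 113  19  31 294] [256.92857143 128.04421769] ((256.85552978515625, 128.0679931640625), (30.550939559936523, 9.79333209991455), 64.79888153076172)
[186 133  13  17 170] [192.6        140.99411765] ((192.0, 141.0), (16.0, 12.0), 90.0)
[314 140  13  16 147] [319.98639456 147.98639456] ((320.5549011230469, 148.006103515625), (11.705742835998535, 15.349983215332031), 6.340191841125488)
[193 234  22  17 137] [206.5620438  240.33576642] ((205.2
[... 295 characters left out ...]
31] ((42.09833908081055, 352.113525390625), (54.02846908569336, 12.805323600769043), 88.8982925415039)
[458 326  14  54 287] [466.17073171 354.57142857] ((464.7337646484375, 352.45440673828125), (53.090980529785156, 12.507598876953125), 88.83085632324219)
[114 364  55  20 209] [148.54545455 374.1291866 ] ((141.2494659423828, 376.3096618652344), (18.664432525634766, 52.29783248901367), 79.2156982421875)
[298 374  20  10  56] [306.91071429 376.82142857] ((307.02703857421875, 377.66217041015625), (7.891151428222656, 19.563480377197266), 80.53767395019531)
[188 379  47   5  80] [208.9   381.375] ((210.93658447265625, 381.6551208496094), (46.17139434814453, 1.8301596641540527), 5.527539253234863)
```

View pics/kcrop.png

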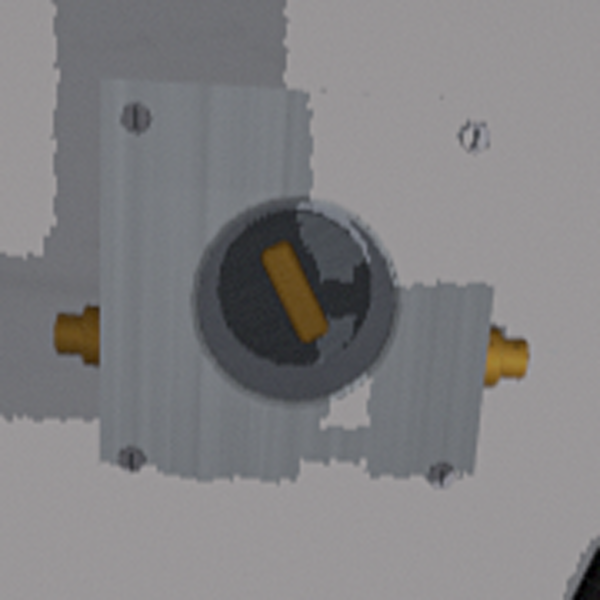

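Run:
```python
from h import *
s=cams.snapshot('wrist');im=s['pixels']
hsv=cv2.cvtColor(im,cv2.COLOR_BGR2HSV);m=cv2.inRange(hsv,(8,100,40),(32,255,255))
n,l,st,ce=cv2.connectedComponentsWithStats(m)
i=l[128,257];pts=np.argwhere(l==i)[:,::-1].astype(np.float64)
w=np.array([onz(s,p,.040)[:2] for p in pts]);c=w.mean(0);ev,V=np.linalg.eigh(np.cov((w-c).T));d=V[:,1]
t=(w-c)@V
print('bar c',c,'ang',np.degrees(np.arctan2(d[1],d[0]))%180,'ext',np.ptp(t,axis=0),len(pts), 'rect',cv2.minAreaRect((w*1000).astype(np.float32)))
print('opening',onz(s,(257.8,130.4),.072))
print('circ edge',[onz(s,((169+x*.3),(41+y*.3)),.072)[:2] for x,y in((194,298),(398,298),(296,196),(296,402))])
S=snap('top');g=S['pixels'];h2=cv2.cvtColor(g,cv2.COLOR_BGR2HSV);m=cv2.inRange(h2,(8,100,40),(32,255,255))[170:205,120:160]
q=np.argwhere(m)[:,::-1]+[120,170];n,l,st,ce=cv2.connectedComponentsWithStats(m);print(st,ce+[120,170])
for k in range(1,n): print(onz(S,ce[k]+[120,170],.040))
for cn in('wrist',):
  for t in('knob','valve_box'):
    for _ in range(2):
        s=cams.snapshot(cn);L=models.pinpoint(t,cn)
        if L: print(t,L[0]['uv'],onz(s,L[0]['uv'],.026 if t=='knob' else 0))
```

```text
bar c [0.64106625 0.20594087] ang 36.51541625190529 ext [0.01200477 0.03563935] 317 rect ((641.1622924804688, 206.1810760498047), (35.60799026489258, 11.871119499206543), 37.587894439697266)
opening [0.63992506 0.2068293  0.072     ]
circ edge [array([0.64608622, 0.17467909]), array([0.63376565, 0.23897032]), array([0.6089753 , 0.20077974]), array([0.67327159, 0.21334735])]
[[   0    0   40   35 1335]
 [  12   12   11   13   65]] [[139.62322097 186.95355805]
 [136.96923077 187.95384615]]
[0.64093587 0.2066497  0.04      ]
knob [253.2, 126.6] [0.64161265 0.20276506 0.026     ]
knob [254.5, 127.8] [0.64261997 0.20500259 0.026     ]
valve_box [255.1, 127.2] [0.64447932 0.20641503 0.        ]
valve_box [254.9, 128.5] [0.64612242 0.20656318 0.        ]
```

Emit:
{"method": "step_arm", "body": {
  "commands": [
    [0.096, -0.667, 0.04, 0],
    [0.096, -0.667, 0.04, 0],
    [0.096, -0.667, 0.04, 0],
    [0.096, -0.667, 0.04, 0],
    [0.096, -0.667, 0.04, 0]
  ]
}}

```text
time_s: 15.55
eef_pos: [0.6902, 0.0006, 0.2472]
tool_rot: [-0.089, 0.996, -0.003, -0.0]
force: [-0.1, 0.5, 1.1]
gripper_width: 0.0919
gripper_force: 0.0
```

Emit:
{"method": "step_arm", "body": {
  "commands": [
    [0.096, -0.667, 0.08, 0],
    [0.096, -0.667, 0.08, 0],
    [0.096, -0.667, 0.08, 0],
    [0.096, -0.667, 0.08, 0],
    [0.096, -0.667, 0.08, 0]
  ]
}}

```text
time_s: 16.05
eef_pos: [0.698, -0.2003, 0.2222]
tool_rot: [-0.09, 0.996, -0.003, -0.001]
force: [-1.1, 0.2, -0.0]
gripper_width: 0.0919
gripper_force: 0.0
```

Emit:
{"method": "step_arm", "body": {
  "commands": [
    [0, 0, 0, 0],
    [0, 0, 0, 0]
  ]
}}

```text
time_s: 16.25
eef_pos: [0.701, -0.1884, 0.2227]
tool_rot: [-0.096, 0.995, 0.001, 0.0]
force: [0.3, 0.6, -1.2]
gripper_width: 0.0919
gripper_force: 0.0
```

```bash
python3 look.py m key,key_handle
```

```text
key scene [([247.0, 194.5], 0.72), ([310.2, 179.2], 0.61)]
key top []
key wrist [([251.1, 158.3], 0.88)]
  -> [ 0.6983 -0.1926  0.0009] [0.0002 0.0002]
key_handle scene [([247.2, 155.8], 0.86)]
key_handle top []
key_handle wrist [([250.4, 183.4], 0.93)]
  -> [ 0.6983 -0.1922  0.1143] [0.001 0.001]
[ 0.7006 -0.19    0.2229] tooly deg 100.9873710235002 16.7 2.20995066066252
```

Emit:
{"method": "step_arm", "body": {
  "commands": [
    [0.005, -0.007, 0.1, 0],
    [0.005, -0.007, 0.22, 0],
    [0.005, -0.007, 0.34, 0],
    [0.005, -0.007, 0.43, 0],
    [0.005, -0.007, 0.43, 0]
  ]
}}

```text
time_s: 17.2
eef_pos: [0.6965, -0.1918, 0.0892]
tool_rot: [-0.095, 0.995, 0.001, -0.004]
force: [-0.1, 0.7, -0.8]
gripper_width: 0.092
gripper_force: 0.0
```

Emit:
{"method": "step_arm", "body": {
  "commands": [
    [0, 0, 0, 0],
    [0, 0, 0, 0],
    [0, 0, 0, 0],
    [0, 0, 0, 0],
    [0, 0, 0, 0]
  ],
  "gripper": -1,
  "grip_force": 5
}}

```text
time_s: 17.7
eef_pos: [0.6998, -0.193, 0.0947]
tool_rot: [-0.095, 0.995, -0.0, 0.001]
force: [0.1, -0.1, 0.4]
gripper_width: 0.0544
gripper_force: 0.0
```

Emit:
{"method": "step_arm", "body": {
  "commands": [
    [0, 0, 0, 0],
    [0, 0, 0, 0],
    [0, 0, 0, 0],
    [0, 0, 0, 0],
    [0, 0, 0, 0]
  ]
}}

```text
time_s: 18.2
eef_pos: [0.6994, -0.1929, 0.0937]
tool_rot: [-0.095, 0.995, -0.0, -0.0]
force: [0.2, -1.0, 0.2]
gripper_width: 0.0202
gripper_force: 5.0
```

Emit:
{"method": "step_arm", "body": {
  "commands": [
    [0, 0, 0, 0],
    [0, 0, 0, 0],
    [0, 0, 0, 0]
  ],
  "grip_force": 45
}}

```text
time_s: 18.5
eef_pos: [0.6994, -0.1929, 0.0937]
tool_rot: [-0.095, 0.995, -0.0, -0.0]
force: [0.5, -0.6, -1.1]
gripper_width: 0.0197
gripper_force: 45.0
```

Emit:
{"method": "step_arm", "body": {
  "commands": [
    [0, 0, -0.05, 0],
    [0, 0, -0.18, 0],
    [0, 0, -0.33, 0],
    [0, 0, -0.47, 0],
    [0, 0, -0.47, 0]
  ]
}}

```text
time_s: 19.0
eef_pos: [0.7026, -0.1948, 0.2436]
tool_rot: [-0.095, 0.995, -0.002, 0.006]
force: [-0.4, -0.0, -0.9]
gripper_width: 0.0196
gripper_force: 45.0
```

Emit:
{"method": "step_arm", "body": {
  "commands": [
    [-0.005, 0.1, 0, 0],
    [-0.013, 0.24, 0, 0],
    [-0.02, 0.39, 0, 0],
    [-0.03, 0.53, 0, 0],
    [-0.031, 0.672, 0, 0]
  ]
}}

```text
time_s: 19.5
eef_pos: [0.6695, 0.0086, 0.2346]
tool_rot: [-0.095, 0.995, 0.0, -0.0]
force: [0.3, 0.1, -1.6]
gripper_width: 0.0195
gripper_force: 45.0
```

Emit:
{"method": "step_arm", "body": {
  "commands": [
    [-0.007, 0.14, 0, -0.015],
    [-0.013, 0.28, 0, -0.03],
    [-0.02, 0.42, 0, -0.045],
    [-0.026, 0.55, 0, -0.06],
    [-0.031, 0.672, 0, -0.0725]
  ]
}}

```text
time_s: 20.0
eef_pos: [0.6401, 0.2084, 0.2347]
tool_rot: [-0.32, 0.948, 0.0, -0.0]
force: [-0.1, -0.2, -1.9]
gripper_width: 0.0198
gripper_force: 45.0
```

Emit:
{"method": "step_arm", "body": {
  "commands": [
    [0, 0, 0, 0],
    [0, 0, 0, 0],
    [0, 0, 0, 0]
  ]
}}

```text
time_s: 20.3
eef_pos: [0.6412, 0.2047, 0.2347]
tool_rot: [-0.317, 0.949, -0.001, -0.0]
force: [0.3, -0.2, -1.4]
gripper_width: 0.0198
gripper_force: 45.0
```

```bash
python3 look.py n key,key_handle; python3 -c "
from h import *
s=telemetry.get_state();print(s['force'],s['ft_torque'],s['gripper_width'])"
```

```text
key scene [([141.8, 217.0], 0.65)]
key top [([121.7, 179.4], 0.71), ([102.1, 168.4], 0.38)]
key wrist [([255.5, 193.1], 0.66)]
  -> [0.6421 0.2053 0.1379] [0.0003 0.0016 0.0015]
key_handle scene [([130.5, 150.6], 0.59)]
key_handle top []
key_handle wrist [([257.0, 262.4], 0.64)]
  -> [0.6435 0.2063 0.2532] [0.0017 0.0017]
[0.6412 0.2062 0.2348] tooly deg 127.02150402208673 20.75 2.008109841704614
[ 0.4881503  -0.23538512 -0.86805532] [ 0.11964047  0.06866038 -0.04905127] 0.019348781262832355
```

Emit:
{"method": "step_arm", "body": {
  "commands": [
    [0, 0, 0.06, 0],
    [0, 0, 0.14, 0],
    [0, 0, 0.22, 0],
    [0, 0, 0.28, 0],
    [0, 0, 0.31, 0]
  ]
}}

```text
time_s: 21.25
eef_pos: [0.6401, 0.2062, 0.1398]
tool_rot: [-0.318, 0.948, -0.0, -0.001]
force: [-0.7, -1.0, -1.7]
gripper_width: 0.0198
gripper_force: 45.0
```

Emit:
{"method": "step_arm", "body": {
  "commands": [
    [0, 0, 0.012, 0],
    [0, 0, 0.024, 0],
    [0, 0, 0.036, 0],
    [0, 0, 0.036, 0]
  ]
}}

```text
time_s: 21.65
eef_pos: [0.6412, 0.2066, 0.1312]
tool_rot: [-0.318, 0.948, -0.0, 0.0]
force: [-0.4, -0.1, -2.1]
gripper_width: 0.0197
gripper_force: 45.0
```

Emit:
{"method": "step_arm", "body": {
  "commands": [
    [0, 0, 0.012, 0],
    [0, 0, 0.024, 0],
    [0, 0, 0.035, 0],
    [0, 0, 0.035, 0],
    [0, 0, 0.035, 0]
  ]
}}

```text
time_s: 22.15
eef_pos: [0.6411, 0.2064, 0.1203]
tool_rot: [-0.318, 0.948, -0.0, -0.0]
force: [-0.3, 0.1, -1.4]
gripper_width: 0.0196
gripper_force: 45.0
```

Emit:
{"method": "step_arm", "body": {
  "commands": [
    [0, 0, 0, 0.012],
    [0, 0, 0, 0.026],
    [0, 0, 0, 0.04],
    [0, 0, 0, 0.055],
    [0, 0, 0, 0.07]
  ]
}}

```text
time_s: 22.65
eef_pos: [0.6402, 0.2075, 0.1205]
tool_rot: [-0.102, 0.995, 0.001, -0.001]
force: [-2.2, 1.4, -0.7]
gripper_width: 0.02
gripper_force: 45.0
```

Emit:
{"method": "step_arm", "body": {
  "commands": [
    [0, 0, 0, 0.015],
    [0, 0, 0, 0.03],
    [0, 0, 0, 0.045],
    [0, 0, 0, 0.06],
    [0, 0, 0, 0.07]
  ]
}}

```text
time_s: 23.15
eef_pos: [0.6402, 0.2078, 0.1204]
tool_rot: [0.117, 0.993, 0.001, -0.001]
force: [-2.4, 1.8, -1.3]
gripper_width: 0.0196
gripper_force: 45.0
```

```bash
cat > st.py <<'E'
from h import *
s=telemetry.get_state();x,y=s['tool_rot'][:2]
print(s['time_s'],np.round(s['eef_pos'],4),'tooly',np.degrees(2*np.arctan2(y,x))-90,'F',np.round(s['force'],1),'M',np.round(s['ft_torque'],3),s['gripper_width'])
E
python3 st.py
```

```text
23.15 [0.6402 0.2078 0.1204] tooly 76.52538109845005 F [-2.4  1.8 -1.3] M [0.501 0.495 0.032] 0.019577918174672016
```

Emit:
{"method": "step_arm", "body": {
  "commands": [
    [0, 0, 0, 0.008],
    [0, 0, 0, 0.016],
    [0, 0, 0, 0.024],
    [0, 0, 0, 0.032],
    [0, 0, 0, 0.032]
  ]
}}

```text
time_s: 23.65
eef_pos: [0.6406, 0.2076, 0.1204]
tool_rot: [0.215, 0.977, 0.0, -0.0]
force: [-0.7, 1.8, -2.6]
gripper_width: 0.0196
gripper_force: 45.0
```

```bash
python3 st.py
```

```text
23.65 [0.6406 0.2076 0.1204] tooly 65.17970046013744 F [-0.7  1.8 -2.6] M [0.457 0.087 0.023] 0.019648891351774035
```

Emit:
{"method": "step_arm", "body": {
  "commands": [
    [0, 0, 0, 0.006],
    [0, 0, 0, 0.012],
    [0, 0, 0, 0.018],
    [0, 0, 0, 0.018]
  ]
}}

```text
time_s: 24.05
eef_pos: [0.641, 0.2074, 0.1204]
tool_rot: [0.269, 0.963, 0.0, -0.0]
force: [0.1, 1.6, -2.1]
gripper_width: 0.0198
gripper_force: 45.0
```

```bash
python3 st.py
```

```text
24.05 [0.641  0.2074 0.1204] tooly 58.74617316616386 F [ 0.1  1.6 -2.1] M [0.559 0.038 0.013] 0.019839462977892467
```

Emit:
{"method": "step_arm", "body": {
  "commands": [
    [0, 0, 0, 0.005],
    [0, 0, 0, 0.01],
    [0, 0, 0, 0.015],
    [0, 0, 0, 0.015]
  ]
}}

```text
time_s: 24.45
eef_pos: [0.6414, 0.2069, 0.1205]
tool_rot: [0.316, 0.949, 0.0, 0.0]
force: [0.5, 2.7, -2.1]
gripper_width: 0.0202
gripper_force: 45.0
```

```bash
python3 st.py
```

```text
24.45 [0.6414 0.2069 0.1205] tooly 53.215593069707126 F [ 0.5  2.7 -2.1] M [ 0.877 -0.11   0.016] 0.020233889653004815
```

Emit:
{"method": "step_arm", "body": {
  "commands": [
    [0, 0, 0, 0.005],
    [0, 0, 0, 0.01],
    [0, 0, 0, 0.015],
    [0, 0, 0, 0.015]
  ]
}}

```text
time_s: 24.85
eef_pos: [0.6414, 0.2066, 0.1206]
tool_rot: [0.36, 0.933, 0.0, 0.0]
force: [0.3, 3.7, -2.0]
gripper_width: 0.0201
gripper_force: 45.0
```

```bash
python3 st.py; python3 -c "
from h import *
print(np.round(telemetry.get_state()['tau'],2))"
```

```text
24.85 [0.6414 0.2066 0.1206] tooly 47.78827689558693 F [ 0.3  3.7 -2. ] M [ 1.013 -0.253  0.037] 0.020068067263575164
[  1.96 -54.24  13.25 -19.52   1.03   0.33  -0.25]
```

Emit:
{"method": "step_arm", "body": {
  "commands": [
    [0, 0, 0, 0.005],
    [0, 0, 0, 0.01],
    [0, 0, 0, 0.015],
    [0, 0, 0, 0.015]
  ]
}}

```text
time_s: 25.25
eef_pos: [0.6413, 0.2067, 0.1206]
tool_rot: [0.403, 0.915, -0.0, 0.0]
force: [1.5, 2.9, -1.4]
gripper_width: 0.0199
gripper_force: 45.5
```

```bash
python3 st.py; python3 -c "
from h import *
print(np.round(telemetry.get_state()['tau'],2))"
```

```text
25.25 [0.6413 0.2067 0.1206] tooly 42.4958654116769 F [ 1.5  2.9 -1.4] M [ 1.094 -0.262  1.026] 0.019895376277263246
[  2.98 -53.73  14.27 -18.55   0.57   0.47  -1.19]
```

Emit:
{"method": "step_arm", "body": {
  "commands": [
    [0, 0, 0, -0.003],
    [0, 0, 0.002, -0.005],
    [0, 0, 0.004, -0.005],
    [0, 0, 0.005, -0.005]
  ]
}}

```text
time_s: 25.65
eef_pos: [0.6415, 0.2066, 0.1204]
tool_rot: [0.389, 0.921, 0.001, 0.0]
force: [-1.3, 2.7, 8.1]
gripper_width: 0.0196
gripper_force: 45.1
```

```bash
python3 st.py
```

```text
25.65 [0.6415 0.2066 0.1204] tooly 44.24546156588869 F [-1.3  2.7  8.1] M [1.082 0.482 0.715] 0.019625846826331464
```

Emit:
{"method": "step_arm", "body": {
  "commands": [
    [0, 0, -0.003, -0.002],
    [0, 0, -0.003, -0.002]
  ],
  "grip_force": 5
}}

```text
time_s: 25.85
eef_pos: [0.6414, 0.2053, 0.12]
tool_rot: [0.384, 0.923, -0.0, 0.0]
force: [1.5, 1.4, 2.7]
gripper_width: 0.0206
gripper_force: 5.1
```

```bash
python3 st.py
```

```text
25.85 [0.6414 0.2053 0.12  ] tooly 44.876866968806695 F [1.5 1.4 2.7] M [ 0.539 -0.208  0.168] 0.020554277446817662
```

Emit:
{"method": "step_arm", "body": {
  "commands": [
    [0, 0, 0, 0],
    [0, 0, 0, 0],
    [0, 0, 0, 0],
    [0, 0, 0, 0],
    [0, 0, 0, 0]
  ],
  "gripper": 0.6
}}

```text
time_s: 26.35
eef_pos: [0.641, 0.2063, 0.1197]
tool_rot: [0.383, 0.924, -0.0, -0.0]
force: [0.2, -0.1, -0.4]
gripper_width: 0.0587
gripper_force: 0.0
```

Emit:
{"method": "step_arm", "body": {
  "commands": [
    [0, 0, 0, 0],
    [0, 0, -0.1, 0],
    [0, 0, -0.2, 0],
    [0, 0, -0.33, 0],
    [0, 0, -0.45, 0]
  ]
}}

```text
time_s: 26.85
eef_pos: [0.641, 0.2063, 0.2564]
tool_rot: [0.383, 0.924, -0.0, 0.0]
force: [-0.1, 0.4, -0.6]
gripper_width: 0.0733
gripper_force: 0.0
```

```bash
python3 st.py; python3 look.py z key,key_handle,knob,flux_jar
python3 - <<'E'
from h import *
s=snap('wrist');im=s['pixels'];g=cv2.cvtColor(im,cv2.COLOR_BGR2GRAY)
n,l,st,c=cv2.connectedComponentsWithStats((g<35).astype(np.uint8))
for i in range(1,n):
    if st[i,4]>150: print(st[i],c[i])
# handle projected for seated key
st=telemetry.get_state();a=np.radians(44.2)
for z in(.122,.156):
    for sx in(-.022,.022):
        for sy in (-.01,.01):
            print(z,proj(s,[.641+sy*np.cos(a)-sx*np.sin(a),.2065+sy*np.sin(a)+sx*np.cos(a),z]).round(1))
print('lower4mm', proj(s,[.641,.2065,.156]),proj(s,[.641,.2065,.170]))
E
```

```text
26.85 [0.641  0.2063 0.2564] tooly 44.95541099569874 F [-0.1  0.4 -0.6] M [ 0.023 -0.035 -0.039] 0.07325542051398248
key scene [([149.2, 269.7], 0.65)]
key top [([135.1, 191.3], 0.73), ([123.8, 177.6], 0.55)]
key wrist [([253.0, 155.8], 0.66)]
  -> [0.6366 0.2112 0.0352] [0.0021 0.0036 0.0049]
key_handle scene [([139.2, 218.5], 0.96)]
key_handle top [([123.9, 179.7], 0.6), ([226.0, 171.8], 0.51)]
key_handle wrist [([252.0, 181.8], 0.77)]
  -> [0.6448 0.2057 0.133 ] [0.0027 0.0022 0.0008]
knob scene [([247.6, 240.2], 0.68)]
knob top [([227.5, 172.8], 0.59), ([137.3, 186.9], 0.39)]
knob wrist []
  -> [ 0.645  -0.0359 -0.0255] [0.0479 0.0479]
flux_jar scene [([208.0, 225.8], 0.72)]
flux_jar top [([228.3, 170.0], 0.6)]
flux_jar wrist [([169.3, 280.5], 0.63)]
  -> [ 0.6939 -0.0202 -0.0103] [0.0013 0.0008 0.0017]
[0.641  0.2064 0.2546] tooly deg 44.965377037164785 27.6 0.7423619503018678
[163   0  13  16 160] [169.3     7.275]
[189   0  16  21 223] [196.31390135   9.21524664]
[ 429   48   83  138 5016] [479.78169856 112.63297448]
[ 375  100   55   84 1221] [403.86732187 146.68796069]
[ 242  158   24   56 1213] [254.03050289 185.90766694]
[470 202  24  23 227] [477.92511013 210.79295154]
[    0   230   512   154 31239] [254.37661257 324.97903262]
[ 269  361   71   23 1140] [304.11842105 374.27894737]
0.122 [243.1 202.1]
0.122 [263.7 202.4]
0.122 [243.3 157.4]
0.122 [264.8 157.7]
0.156 [241.9 214.9]
0.156 [264.9 215.2]
0.156 [242.1 165.5]
0.156 [266.1 165.8]
lower4mm [253.72866973 190.9097244 ] [253.73051712 195.99995623]
```

```bash
python3 -c "
from h import *
print(workorder.hand_in())"
```

```text
the job is handed in; nothing more can be done
None
```

The job is handed in: the key was stood up, released and retaken, the knob was turned clockwise until the torque rose sharply at the stop, and the key was left standing on the knob; the wrist camera puts it at the seated height within 2–3 mm.

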